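# Load the thread winder and hold its tailstock open

## Task

Set up the thread winder: take the full spool with its axle rod from the wooden rack and press the rod straight down into the two forks of the supply stand, past the sprung keeper, until it sits right down with the keeper snapped shut over it, and let go. Then pull the winder's sprung tailstock back by its black knob until the dark pin on top is level with the brass pointers, and finish while still holding it there, so that I can slip an empty tube between the cones. Leave the nearly empty spool in the rack and everything else on the table where it is.

Things in the scene. Friction and masses are not known exactly. Their poses are not given: they have to be found in the camera images.
- full_spool: Loose spool full of pale thread on a steel axle rod (8 mm diameter, 136 mm long), 130 to 250 g. Origin at the middle of the axis, local y along the rod. Black flanges 46 mm in diameter, 64 mm over their outer faces; between them the wound thread, 40 mm in diameter, 56 mm long: grip it there, closing along local x. Starts level in one place of the rack, axis 55 mm above the table.
- low_spool: The nearly empty spool in the rack's other place: same rod and flanges, same axis height, but its wound thread is only 22 mm in diameter. To be left in the rack. Origin and axes as for the full spool.
- rack: Fixed plywood rack, 190 (x) by 104 (y) mm, 65 mm high. Origin: centre of its underside. Two side boards 10 mm thick at local y = -45 and +45 mm, each with open-topped notches 12 mm wide at local x = -55 and +55 mm, in which the rods rest along local y, axis 55 mm above the table. Spools lift straight up.
- stand: Fixed supply stand: grey foot plate 85 (x) by 136 (y) mm, 12 mm thick, with two upright steel forks (6 mm thick plates) at local y = -45 and +45 mm. Origin: centre of its underside. Each fork has a slot 11 mm wide, open at the top, its mouth flared to about 27 mm; top 111 mm above the table. The rod lies in both slots along local y, the spool hangs between the forks.
- fork_seat (a point): Point where the middle of the rod's axis lies when the rod is seated in both forks: on the stand's centre line, 85 mm above the table. Axes as the stand's.
- keeper (a joint): Sprung hinged keeper of the stand (rad): dark steel bail, pivot along local y below the spool, a sloped nose outside each fork (local y = -51.5, +51.5 mm) reaching over the slot from +x, up to 111 mm above the table. 0 = shut over the slots. A rod pushed straight down swings it open by about 0.15 rad with 4 to 12 N in all; it snaps back to 0 when the rod is seated.
- winder: Fixed grey thread winder, winding axis along local y, 95 mm above the table. Origin under the centre of its base plate (130 in x, 355 in y, mm). Motor housing (151 mm high) with hand wheel and fixed cone at the -y end; tailstock at the +y end: aluminium barrel 40 mm wide, local y 90 to 170 mm, top 113 mm above the table, a slot along its top.
- tailstock (a joint): Travel of the sprung tailstock (m) along the winder's local +y, away from the motor. 0 = home against its stop, 0.050 = fully out. Spring force on it about 6 N at home, growing by 0.11 N per mm; it springs home when let go.
- pull_knob (a point): Centre of the tailstock's black pull knob, on the winding axis 95 mm above the table; moves with it, axes as the winder's. Cylinder 24 mm in diameter, 32 mm long along local y, with an end flange (36 mm diameter, 7 mm) on its +y side; inner end 12 mm clear of the barrel at home. Pinch it from above, closing along local x; nothing stands beside or beneath it.
- key_pin (a point): Dark round pin, 9 mm in diameter, that stands up through the slot on top of the tailstock barrel and moves with the tailstock. The point is on the pin's axis at the level of the barrel's top; pin top 8 mm above it.
- index: Mark: a pair of small brass pointers facing each other across the slot on top of the barrel, fixed, 6 mm wide. Origin midway between them on the slot's centre line at the barrel's top; local y along the slot, as the winder's. It stands 22 to 42 mm beyond the pin's home position.
- shears: Loose tailor's shears with black handles, 240 mm long, lying flat near the robot. Leave alone.
- pin_box: Loose clear pin box, 90 by 60 by 22 mm. Leave alone.
- tube_a: Loose empty cardboard tube, standing, 26 mm diameter, 60 mm high. Leave alone.
- tube_b: A second such tube. Leave alone.
- thread_cone: Loose white thread cone, standing, 70 mm diameter, 125 mm high. Leave alone.
- darning_egg: Loose wooden darning egg standing on its flat foot, 58 mm diameter, 71 mm high. Leave alone.
- tape_case: Loose round yellow tape-measure case, 52 mm diameter, 14 mm high. Leave alone.
- button_dish: Loose white china dish, 76 mm diameter, 28 mm high. Leave alone.

How it is judged (in metres and radians):
On the way:
1. the full spool's rod is seated in both forks, the keeper has closed over it and the fingers have let go of the spool (x of full_spool in the frame of fork_seat between -0.0035 and 0.0035 m and y of full_spool in the frame of fork_seat between -0.01 and 0.01 m and z of full_spool in the frame of fork_seat between -0.0035 and 0.0035 m and angle between the y axis of full_spool and the y axis of stand, either way round below 0.06 rad and value of joint keeper below 0.06 rad and contact force between the fingers and full_spool below 0.05 N), for 0.2 s.
At the end, for the whole second after the job is handed in: Full spool let go, its rod in both forks (3.5 mm across and in height, 10 mm along, 0.06 rad), keeper shut (below 0.06 rad); the fingers hold the tailstock still (over 3 N), its pin within 5 mm of the brass pointers along the slot (all of step 1 and y of key_pin in the frame of index between -0.005 and 0.005 m and velocity of joint tailstock between -0.01 and 0.01 m/s and contact force between the fingers and tailstock above 3 N); the arm keeps its last pose, push and grip.
It fails at once if the nearly empty spool is moved by more than 15 mm (distance of low_spool from where it was at the start of the episode above 0.015 m).
It fails at once if another thing on the table is moved by more than 30 mm (distance of any of shears, pin_box, tube_a, tube_b, thread_cone, darning_egg, tape_case, button_dish from where it was at the start of the episode above 0.03 m).
It also fails if it takes over 64 s, if anything falls off the work surface, if the arm or the gripper's body presses on something with over 40 N, if the wrist force passes 120 N, or if a joint passes its speed limit or range.

## Robot

A 6-joint arm with a two-finger parallel gripper is mounted at the origin on the work surface. World frame = base frame: x ahead of the robot, y to its left, z up, the work surface at z = 0. Lengths are in m, angles in degrees, forces in N, time in s.
With the tool pointing down it reaches from about 0.25 to 0.725 m from the base axis. Payload 9.7 kg.
Tool frame: the origin (TCP) lies between the finger pads; the fingertips stand 25 mm ahead of it and the grasp point (between the pads) lies 6 mm ahead of it; z points along the fingers, y is the line along which they close (so a half turn about z gives the same grasp; the last joint's range is limited). The gripper opens to 85 mm and grips with 20 to 120 N. Pads are 22 mm wide; open, the fingers measure 114 mm over their backs; the gripper's body (76 mm by 85 mm) begins 54 mm behind the grasp point. The pads swing forward as they close: fully open they stand 13 mm farther back than shut.
Start: joints at [63.083, 4.979, 10.078, 95.1, 0, 90], TCP at [0.249, 0.49, 0.256] pointing down, gripper open.
Joint ranges: [-179.16, 179.16], [-48.56, 103.87], [-65.8, 70.77], [-126.05, 130.52], [-82.76, 87.17], [-180, 180]. Speed limits (degrees/s): [127.2, 127.2, 147.25, 180, 180, 180].

## Interface

Orientations are given as [roll, pitch, yaw] about the fixed x, y, z axes, in that order (R = Rz(yaw) Ry(pitch) Rx(roll)).
In Python, from workcell import bot, camrig, ticket gives the robot as it stands (bot), with the cameras (camrig) and the job (ticket).
- The arm moves only by the tool inch_along, called after "Call:" by a JSON object that holds its "fn" and its "kwargs". Schema: {"type":"object","properties":{"plan":{"type":"object","properties":{"x":{"type":"array","items":{"type":"number"},"minItems":1,"maxItems":5},"y":{"type":"array","items":{"type":"number"},"minItems":1,"maxItems":5},"z":{"type":"array","items":{"type":"number"},"minItems":1,"maxItems":5},"yaw":{"type":"array","items":{"type":"number"},"minItems":1,"maxItems":5},"finger_gap":{"type":"array","items":{"type":"number"},"minItems":1,"maxItems":5}},"additionalProperties":false,"required":["x","y","z","yaw","finger_gap"]},"squeeze":{"type":"number"},"only":{"type":"string"},"quiet":{"type":"boolean"},"lines":{"type":"string"}},"required":["plan"],"additionalProperties":false}. plan is an object with one list for each field, all of the same length, 1 to 5, a row being the entries at one place: x, y, z (the shift in fractions of the full range, 1 being 0.3 m), yaw (a turn about the tool's z in a scale on which 1.0 is 360 degrees), finger_gap (the finger opening in m); each row is the pose to reach, as a shift and turn from the pose commanded when the call began, along the tool's axes at that moment; what a row does not reach only later rows make up. A row lasts 1/12 s, in which the tool goes at most 0.0417 m and 7.16 degrees, less where a joint would pass 70% of its speed; a pose out of reach is approached as far as the arm can. The fingers move at their own pace and stop on an object; squeeze is the grip in N (left out, the last holds). Time passes only in rows, so rows that do not move let the fingers close. The tool returns the time, the measured TCP pose, the force, the opening and the grip force at its end. only (a regular expression) keeps the lines of the reply that match it, lines (a string "A,B") keeps lines A to B, and quiet returns only ok. Shift and turn numbers lie between -1 and 1, and a call with a number outside is refused. Input that does not fit is refused with a message, and nothing moves.
- bot.get_obs(): the state, without advancing time (a new reading comes with each control period).
- camrig.camera(name): name is "scene" or "top"; returns the picture (480x640x3 uint8, blue, green, red); there is no depth.
- camrig.camera_info(name): a dict with "mtx" (3x3 intrinsics, pixels), "extrinsics" (4x4, takes a point from camera to world coordinates). Camera axes: x right, y down, z forward; pixel columns grow to the right and rows downward; lengths in m; the calibration is good to about 2 mm. A picture is of the moment at which its call begins. camera_info takes no time and is no camera call.
- ticket.job_done(): hands the job in; it is judged then, once.
The state is a dict: "time": time; "q": joint angles; "qd": joint speeds; "joint_efforts": joint torques, N m; "ee_pos": TCP position; "tcp_rot": TCP orientation; "wrist_force": force on the tool from outside, world axes, zero at the start; "torque": the same for the moment, N m; "opening": finger opening in m; "grasp_force": force on a finger pad.
Only numpy, scipy, OpenCV 4.12 (cv2) and the standard library are available. Lean on these libraries where they do the work, as an engineer would, in place of code of your own. Each camera call takes 0.05 s, during which the arm holds its last target. There are 200 camera calls.

## Working session

There is one attempt and no reset: what is moved stays moved. The work goes in short steps, Python scripts to look and compute and a tool call to move; the robot and the scene stay as the last step left them, time stands still between calls to the robot, and variables do not carry over. Pictures are saved under pics/ and viewed, at most 10 in all, crops included, and the job is handed in when it is done.

```bash
mkdir -p pics; ls
```

Run:
```python
from workcell import bot, camrig, ticket
import cv2,numpy as np
for n in("scene","top"):
    im=camrig.camera(n); cv2.imwrite(f"pics/{n}0.png",im); c=camrig.camera_info(n); print(n,np.round(c["mtx"],1).tolist(),np.round(c["extrinsics"],4).tolist())
o=bot.get_obs(); print(o)
```

```text
pics
workcell.py
scene [[465.6, 0.0, 318.6], [0.0, 465.6, 248.9], [0.0, 0.0, 1.0]] [[-0.0842, 0.6646, -0.7425, 1.2154], [0.9964, 0.0463, -0.0716, 0.1258], [-0.0132, -0.7458, -0.6661, 0.6891], [0.0, 0.0, 0.0, 1.0]]
top [[608.9, 0.0, 319.4], [0.0, 608.9, 245.6], [0.0, 0.0, 1.0]] [[0.0017, -0.9987, 0.0501, 0.4613], [-1.0, -0.0021, -0.0073, 0.0389], [0.0074, -0.0501, -0.9987, 1.494], [0.0, 0.0, 0.0, 1.0]]
{'time': 0.1, 'q': array([ 6.30835186e+01,  5.00940298e+00,  1.00375939e+01,  9.51001835e+01,
       -1.90531786e-03,  8.99998653e+01]), 'qd': array([ 0.08604568, -0.05308914,  0.13900806,  0.01587154, -0.09539666,
       -0.00446386]), 'joint_efforts': array([-1.37617426e-03, -5.21560550e+01,  4.65654624e+01,  1.59692176e-02,
       -6.42320833e-05,  9.90247202e-06]), 'ee_pos': array([0.24890381, 0.49024753, 0.25562746]), 'tcp_rot': array([-1.79928007e+02,  1.90514706e-03,  1.53083656e+02]), 'wrist_force': array([0.27058242, 0.06375388, 0.34839626]), 'torque': array([0.0263305 , 0.06701705, 0.04517462]), 'grasp_force': 0.0, 'opening': 0.08521499412386813}
```

View pics/scene0.png

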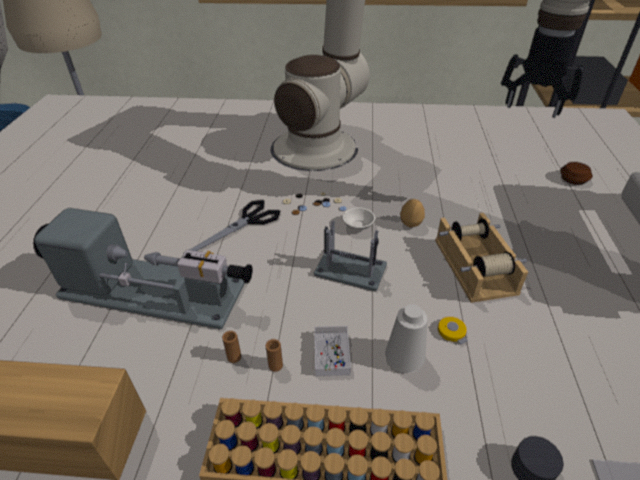

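View pics/top0.png

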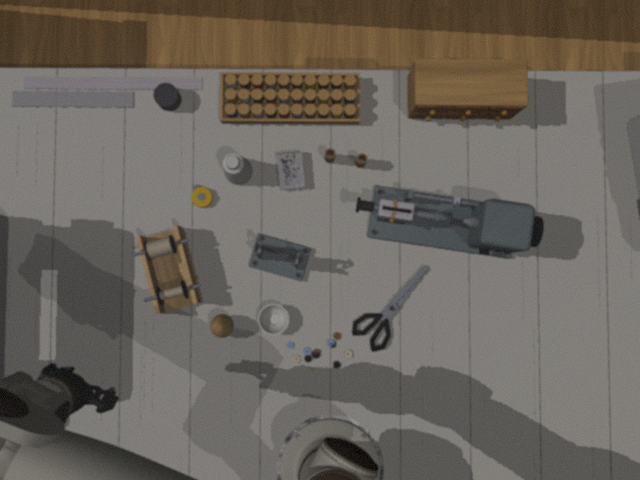

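The scene view shows the rack at right (full spool near (495,265), low spool near (470,230)), the stand at (350,258) and the winder at left with its knob at (240,272). In the top view the rack is at (167,267), the stand at (281,257) and the knob at (363,206). Next I enlarge these.

Run:
```python
import cv2,numpy as np
def crop(n,x,y,w,h,k):
    im=cv2.imread(f"pics/{n}0.png")[y:y+h,x:x+w]; im=cv2.resize(im,None,fx=k,fy=k,interpolation=cv2.INTER_CUBIC)
    im=cv2.convertScaleAbs(im,alpha=1.5)
    for u in range((x+9)//10*10,x+w,10): cv2.line(im,((u-x)*k,0),((u-x)*k,6 if u%50 else 14),(0,0,255),1); u%20==0 and cv2.putText(im,str(u),((u-x)*k,18),0,.35,(0,0,255),1)
    for v in range((y+9)//10*10,y+h,10): cv2.line(im,(0,(v-y)*k),(6,(v-y)*k),(0,0,255),1); v%20==0 and cv2.putText(im,str(v),(8,(v-y)*k+4),0,.35,(0,0,255),1)
    return im
def comp(name,L):
    c=np.zeros((600,800,3),np.uint8)
    for (px,py,im) in L: c[py:py+im.shape[0],px:px+im.shape[1]]=im
    cv2.imwrite(name,c)
comp("pics/topc.png",[(0,0,crop("top",125,220,85,100,5)),(430,0,crop("top",245,228,74,56,5)),(430,300,crop("top",350,180,74,60,5))])
comp("pics/scenec.png",[(0,0,crop("scene",430,210,100,90,4)),(400,0,crop("scene",310,215,90,80,4)),(0,370,crop("scene",140,235,120,57,4)),(480,330,crop("scene",235,240,20,65,4))])
```

```text
(no output)
```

View pics/topc.png

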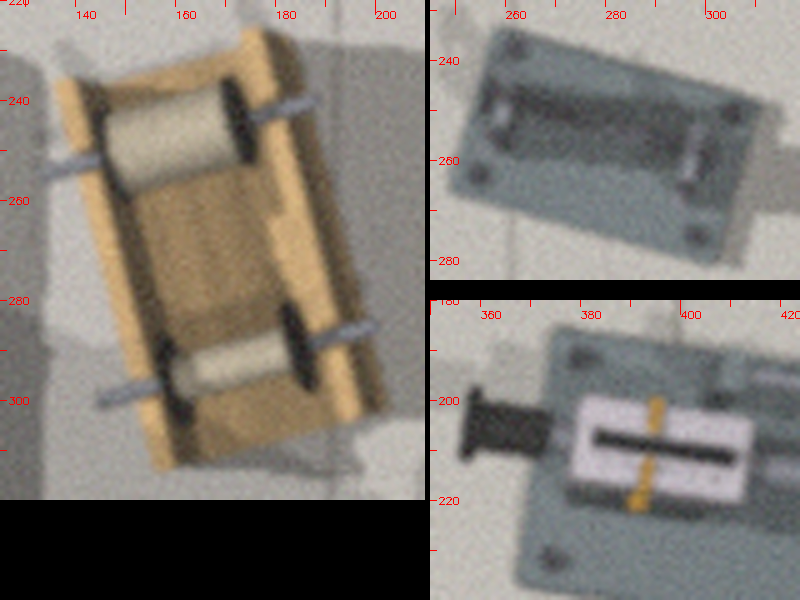

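View pics/scenec.png

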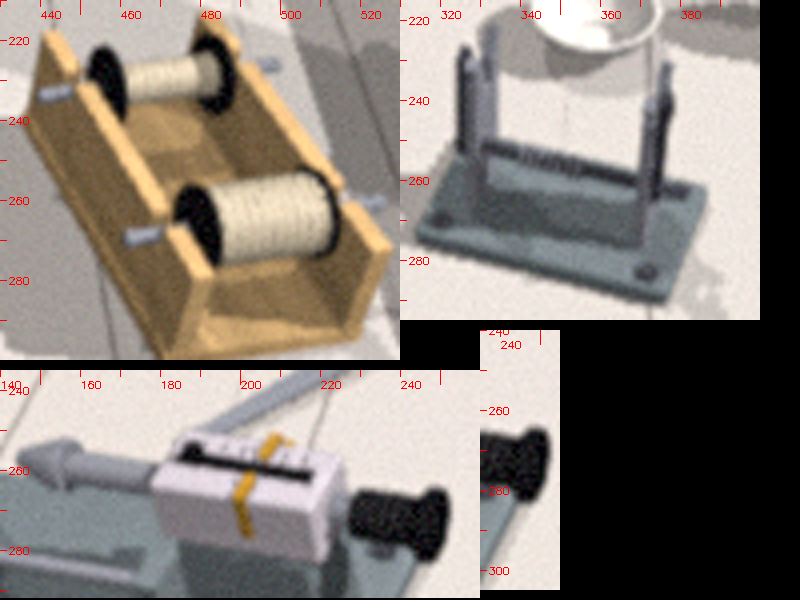

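The crops show in the top view: full spool rod ends at (134,254.4) and (188,240), the low spool well below, plate screws at (262,237.6), (306,249.6), (254.6,263) and (298.6,275.4), knob from 356 to 374 in u at v about 205, slot from (382,207) to (412,212) with brass near (394.4,209.2). In the scene view the rod ends are at (460.5,269.5) and (526,260), and the pin head is at about (186,255).

Create h.py:
```python
from workcell import bot, camrig, ticket
import numpy as np, cv2
C={n:camrig.camera_info(n) for n in("scene","top")}
def ray(n,p):
    K=C[n]["mtx"];E=np.array(C[n]["extrinsics"]);d=E[:3,:3]@np.linalg.solve(np.array(K),[p[0],p[1],1.]);return E[:3,3],d/np.linalg.norm(d)
def plane(n,p,z):
    o,d=ray(n,p);return o+d*(z-o[2])/d[2]
def tri(pt,ps):
    o1,d1=ray("top",pt);o2,d2=ray("scene",ps)
    t=np.linalg.lstsq(np.c_[d1,-d2],o2-o1,rcond=None)[0];a,b=o1+t[0]*d1,o2+t[1]*d2
    return (a+b)/2,np.linalg.norm(a-b)
def proj(n,P):
    E=np.linalg.inv(C[n]["extrinsics"]);p=np.array(C[n]["mtx"])@(E[:3,:3]@P+E[:3,3]);return p[:2]/p[2]
def rectmask(n,im,roi,lo,hi):
    x,y,w,h=roi;m=np.zeros(im.shape[:2],np.uint8);m[y:y+h,x:x+w]=cv2.inRange(cv2.cvtColor(im,cv2.COLOR_BGR2HSV),np.array(lo),np.array(hi))[y:y+h,x:x+w]
    c=max(cv2.findContours(m,0,1)[0],key=cv2.contourArea);return c,cv2.minAreaRect(c)
```

Run:
```python
from h import *
np.set_printoptions(precision=4,suppress=True)
R=lambda n,a:print(n,*[np.round(x,4) for x in a])
R("rod+y",tri((134,254.4),(526.2,260)));R("rod-y",tri((188,240),(460.5,269.5)))
R("screw1",tri((262,237.6),(371.2,283)));R("screw2",tri((306,249.6),(320,269.5)))
S=[plane("top",p,.012) for p in((262,237.6),(306,249.6),(254.6,263),(298.6,275.4))];print("standc",np.mean(S,0)[:2],"yaw",np.degrees(np.arctan2(*(-(S[0]-S[1]+S[2]-S[3]))[[0,1]])))
R("knobflange",tri((358,205.2),(249,273.5)));R("knobin",tri((374,207.2),(227.5,271)))
R("pin",tri((411,211.2),(186,255.5)));R("slot tail end",tri((382.6,207.2),(216,262)))
a,b=plane("top",(382.6,207.2),.113),plane("top",(411.6,211.6),.113);print(a,b,"index",plane("top",(394.4,209.2),.113))
# colour masks
im=cv2.imread("pics/top0.png");hsv=cv2.cvtColor(im,cv2.COLOR_BGR2HSV)
for p in((275,272),(262,250),(155,246),(160,270),(365,206),(395,204)):print(p,hsv[p[1],p[0]])
```

```text
rod+y [0.5121 0.4678 0.0541] 0.0036
rod-y [0.5461 0.3387 0.0522] 0.0017
screw1 [0.5549 0.1677 0.0109] 0.0007
screw2 [0.5257 0.061  0.0131] 0.0007
standc [0.5091 0.1232] yaw -164.61705445359348
knobflange [ 0.6253 -0.06    0.0915] 0.0011
knobin [ 0.6212 -0.0989  0.0913] 0.0027
pin [ 0.6091 -0.1787  0.1136] 0.0022
slot tail end [ 0.6192 -0.1172  0.111 ] 0.0038
[ 0.6185 -0.1151  0.113 ] [ 0.6086 -0.1813  0.113 ] index [ 0.614 -0.142  0.113]
(275, 272) [109  22  92]
(262, 250) [90  5 50]
(155, 246) [ 16  48 121]
(160, 270) [ 13  99 108]
(365, 206) [ 0 12 44]
(395, 204) [ 18 121 112]
```

Run:
```python
from h import *
np.set_printoptions(precision=4,suppress=True)
im=cv2.imread("pics/top0.png");sc=cv2.imread("pics/scene0.png")
def poly(n,im,roi,lo,hi,z):
    c,r=rectmask(n,im,roi,lo,hi);b=cv2.boxPoints(r)
    P=np.array([plane(n,q,z) for q in b])[:,:2];e=[P[1]-P[0],P[2]-P[1]];L=[np.linalg.norm(v) for v in e];v=e[int(np.argmax(L))]
    a=np.degrees(np.arctan2(-v[0],v[1]));a=(a+90)%180-90
    print(np.round(r[0],2),"centre",P.mean(0),"size",np.round(L,4),"yaw of long axis as y",round(a,2),"area",cv2.contourArea(c));return P.mean(0),a
print("plate");poly("top",im,(240,225,78,58),(85,8,40),(125,80,125),.010)
print("thread");poly("top",im,(140,230,40,35),(10,20,85),(25,75,255),.06)
print("winder");poly("top",im,(362,180,182,80),(85,8,40),(125,80,150),.012)
print("knob");poly("top",im,(345,192,30,26),(0,0,0),(180,255,70),.1)
for n,i,roi in(("knob sc",sc,(226,258,30,26)),("thread sc",sc,(474,245,44,40))):
    c,r=rectmask(n,i,roi,*(((0,0,0),(180,255,75)) if "k" in n else ((8,10,120),(30,90,255))));M=cv2.moments(c);print(n,M["m10"]/M["m00"],M["m01"]/M["m00"],cv2.boundingRect(c))
```

```text
plate
[279.36 256.75] centre [0.5083 0.1256] size [0.0833 0.1355] yaw of long axis as y -15.84 area 1564.5
thread
[158.26 246.56] centre [0.5301 0.4076] size [0.0563 0.0373] yaw of long axis as y 14.26 area 309.5
winder
[451.67 221.57] centre [ 0.5953 -0.2954] size [0.1378 0.4012] yaw of long axis as y -7.65 area 7912.0
knob
[365.  204.5] centre [ 0.6261 -0.0761] size [0.0415 0.0301] yaw of long axis as y 0.15 area 159.0
knob sc 239.2262082710513 272.95914299950175 (226, 265, 26, 18)
thread sc 497.28072625698326 262.18063314711355 (483, 254, 29, 18)
```

Add to h.py:
```python
from scipy.spatial.transform import Rotation as Ro
def go(x,y,z,yaw):
    o=bot.get_obs();T=Ro.from_euler("xyz",o["tcp_rot"],degrees=True)
    d=T.inv().apply(np.array([x,y,z])-o["ee_pos"]);print("t",round(o["time"],2),"pose",np.round(o["ee_pos"],4),np.round(o["tcp_rot"],2),"shift",np.round(d,4),"turn",round((o["tcp_rot"][2]-yaw+180)%360-180,2),"F",np.round(o["wrist_force"],1),"q6",np.round(o["q"][5],1))
```

```bash
python3 -c "
from h import *
go(.5295,.405,.18,104.5)"
```

```text
t 0.1 pose [0.2489 0.4902 0.2556] [-179.93    0.    153.08] shift [-0.2888  0.0511  0.0756] turn 48.58 F [0.3 0.1 0.3] q6 90.0
```

The manual's scale: shifts go in shares of 0.3 m and turns go in shares of 360 degrees. Converting my numbers, -0.2 m is -0.6667, -0.16 m is -0.5333, 35 degrees is 0.0972.

Call:
{"fn": "inch_along", "kwargs": {"plan": {"x":[-0.1333,-0.2667,-0.4,-0.5333,-0.6667],"y":[0.0233,0.0467,0.07,0.0933,0.1167],"z":[0,0,0.0333,0.0667,0.1],"yaw":[0.0194,0.0389,0.0583,0.0778,0.0972],"finger_gap":[0.085,0.085,0.085,0.085,0.085]}, "squeeze": 40}}

```text
time: 0.52
ee_pos: [0.4443, 0.4304, 0.2258]
tcp_rot: [-180.0, -0.0, 117.8]
wrist_force: [-0.5, 0.2, -0.5]
opening: 0.0852
grasp_force: 0.0
```

```bash
python3 -c "
from h import *
go(.5295,.405,.18,104.5)"
```

```text
t 0.52 pose [0.4443 0.4304 0.2258] [-179.99   -0.    117.76] shift [-0.0621  0.0635  0.0458] turn 13.26 F [-0.5  0.2 -0.5] q6 106.3
```

Scaled: 0.063 m is 0.21, -0.062 m is -0.2067, 13.5 degrees is 0.0375.

Call:
{"fn": "inch_along", "kwargs": {"plan": {"x":[-0.0667,-0.1333,-0.2067,-0.2067,-0.2067],"y":[0.07,0.14,0.21,0.21,0.21],"z":[0.05,0.1,0.15,0.15,0.15],"yaw":[0.0139,0.0278,0.0375,0.0375,0.0375],"finger_gap":[0.085,0.085,0.085,0.085,0.085]}}}

```text
time: 0.93
ee_pos: [0.5282, 0.4049, 0.179]
tcp_rot: [-179.8, 0.1, 104.5]
wrist_force: [-1.8, 0.2, 0.1]
opening: 0.0846
grasp_force: 0.0
```

Run:
```python
from h import *
go(.5295,.405,.061,104.5)
import cv2
a=camrig.camera("top")[215:335,110:230];b=camrig.camera("scene")[140:300,420:560]
f=lambda i,k:cv2.convertScaleAbs(cv2.resize(i,None,fx=k,fy=k,interpolation=2),alpha=1.3)
c=np.zeros((480,800,3),np.uint8);a=f(a,3);b=f(b,3);c[:360,:360]=a;c[:480,370:790]=b;cv2.imwrite("pics/g1.png",c)
```

```text
t 0.93 pose [0.5282 0.4049 0.179 ] [-1.7980e+02  8.0000e-02  1.0446e+02] shift [-0.      0.0017  0.118 ] turn -0.04 F [-1.8  0.2  0.1] q6 113.0
```

View pics/g1.png

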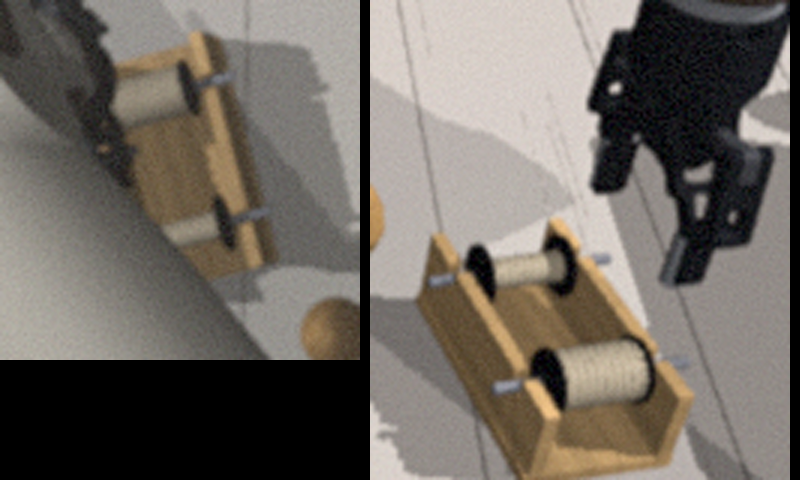

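The view shows the gripper at (640,170) in the right part, seemingly off to one side of the full spool at (600,370); I check this by projecting the TCP.

Run:
```python
from h import *
o=bot.get_obs();print(np.round(o["q"],1),o["ee_pos"],o["time"])
for n in C: print(n,proj(n,o["ee_pos"]),proj(n,np.array([.5295,.405,.055])))
```

```text
[ 37.6  20.4  20.   89.6   0.  113. ] [0.52716968 0.40625213 0.18142725] 1.0333
scene [511.88554021 211.95067217] [494.49809531 264.21889463]
top [144.39290796 245.19109227] [159.91062742 246.92063492]
```

The TCP projects to (512,212), which falls between the fingers, so the position is right and the offset is only parallax. Going down.

Scaled: 0.118 m is 0.3933, 0.09 m is 0.3.

Call:
{"fn": "inch_along", "kwargs": {"plan": {"x":[0,0,0,0,0],"y":[0.0067,0.0067,0.0067,0.0067,0.0067],"z":[0.1,0.2,0.3,0.3933,0.3933],"yaw":[0,0,0,0,0],"finger_gap":[0.085,0.085,0.085,0.085,0.085]}, "quiet": true}}

```text
ok
```

Call:
{"fn": "inch_along", "kwargs": {"plan": {"x":[0,0],"y":[0,0],"z":[0,0],"yaw":[0,0],"finger_gap":[0.085,0.085]}}}

```text
time: 1.62
ee_pos: [0.5296, 0.4077, 0.0661]
tcp_rot: [179.9, -0.1, 104.6]
wrist_force: [0.7, -0.0, 0.7]
opening: 0.0851
grasp_force: 0.0
```

```bash
python3 -c "
from h import *
go(.5295,.405,.061,104.5)"
```

```text
t 1.62 pose [0.5296 0.4077 0.0661] [ 1.7985e+02 -7.0000e-02  1.0465e+02] shift [-0.0026 -0.0008  0.0051] turn 0.15 F [ 0.7 -0.   0.7] q6 112.9
```

Scaled: 0.005 m is 0.0167.

Call:
{"fn": "inch_along", "kwargs": {"plan": {"x":[0,0,0,0,0],"y":[0,0,0,0,0],"z":[0.0167,0.0167,0.0167,0.0167,0.0167],"yaw":[0,0,0,0,0],"finger_gap":[0.085,0.03,0.03,0.03,0.03]}, "squeeze": 40}}

```text
time: 2.03
ee_pos: [0.5297, 0.4068, 0.059]
tcp_rot: [180.0, -0.0, 104.6]
wrist_force: [3.0, -1.1, 6.6]
opening: 0.0389
grasp_force: 40.5
```

Call:
{"fn": "inch_along", "kwargs": {"plan": {"x":[0,0,0,0,0],"y":[0,0,0,0,0],"z":[0,0,0,0,0],"yaw":[0,0,0,0,0],"finger_gap":[0.03,0.03,0.03,0.03,0.03]}}}

```text
time: 2.45
ee_pos: [0.5298, 0.4068, 0.0591]
tcp_rot: [179.9, -0.0, 104.6]
wrist_force: [-0.2, -0.5, 5.1]
opening: 0.0394
grasp_force: 39.8
```

Scaled: -0.16 m is -0.5333, -0.13 m is -0.4333.

Call:
{"fn": "inch_along", "kwargs": {"plan": {"x":[0,0,0,0,0],"y":[0,0,0,0,0],"z":[-0.0667,-0.1667,-0.3,-0.4333,-0.5333],"yaw":[0,0,0,0,0],"finger_gap":[0.03,0.03,0.03,0.03,0.03]}, "squeeze": 40}}

```text
time: 2.87
ee_pos: [0.5293, 0.4066, 0.2211]
tcp_rot: [179.9, -0.0, 104.6]
wrist_force: [0.8, 0.9, -1.8]
opening: 0.0391
grasp_force: 40.9
```

```bash
python3 -c "
from h import *
go(.509,.1245,.22,74.4)"
```

```text
t 2.87 pose [0.5293 0.4066 0.2211] [ 1.7995e+02 -3.0000e-02  1.0459e+02] shift [-0.2679 -0.0906  0.0009] turn 30.19 F [ 0.8  0.9 -1.8] q6 112.9
```

Scaled: -0.15 m is -0.5, -0.12 m is -0.4, 25 degrees is 0.0694.

Call:
{"fn": "inch_along", "kwargs": {"plan": {"x":[-0.1,-0.2,-0.3,-0.4,-0.5],"y":[-0.0333,-0.0667,-0.1,-0.1333,-0.1667],"z":[0,0,0,0,0],"yaw":[0.0139,0.0278,0.0417,0.0556,0.0694],"finger_gap":[0.03,0.03,0.03,0.03,0.03]}, "quiet": true}}

```text
ok
```

```bash
python3 -c "
from h import *
go(.509,.1245,.2,74.4)"
```

```text
t 3.28 pose [0.5182 0.2475 0.2175] [-1.7993e+02  5.0000e-02  7.9360e+01] shift [-0.1226  0.0137  0.0176] turn 4.96 F [-0.2  0.2 -1.7] q6 126.2
```

Scaled: -0.1226 m is -0.4087, -0.12 m is -0.4, 5 degrees is 0.0139.

Call:
{"fn": "inch_along", "kwargs": {"plan": {"x":[-0.1,-0.2,-0.3,-0.4,-0.4087],"y":[0.01,0.02,0.0333,0.0467,0.0457],"z":[0,0,0.0333,0.06,0.06],"yaw":[0.0056,0.0111,0.0139,0.0139,0.0139],"finger_gap":[0.03,0.03,0.03,0.03,0.03]}, "quiet": true}}

```text
ok
```

Call:
{"fn": "inch_along", "kwargs": {"plan": {"x":[0,0,0],"y":[0,0,0],"z":[0,0,0],"yaw":[0,0,0],"finger_gap":[0.03,0.03,0.03]}, "quiet": true}}

```text
ok
```

Run:
```python
from h import *
go(.509,.1245,.091,74.4)
f=lambda i,k:cv2.convertScaleAbs(cv2.resize(i,None,fx=k,fy=k,interpolation=2),alpha=1.4)
t=camrig.camera("top");s=camrig.camera("scene");cv2.imwrite("pics/top2.png",t);cv2.imwrite("pics/scene2.png",s)
c=np.zeros((480,800,3),np.uint8);c[:400,:400]=f(t[205:305,230:330],4);c[:480,410:790]=f(s[175:295,305:400],4);cv2.imwrite("pics/g2.png",c)
```

```text
t 3.95 pose [0.5102 0.1267 0.2004] [-1.7999e+02 -1.0000e-02  7.4630e+01] shift [-0.0025 -0.0006  0.1094] turn 0.23 F [-0.5  0.1 -3.3] q6 119.3
```

View pics/g2.png

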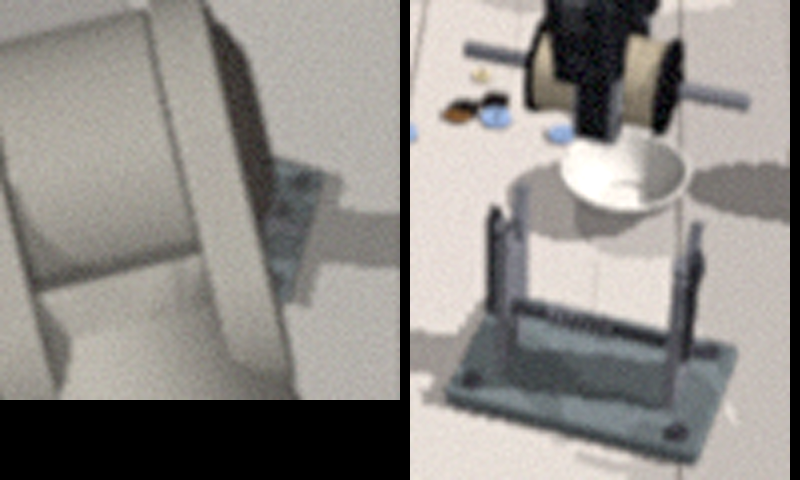

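The top view is covered by the arm. In the scene picture the rod hangs level above the forks, its ends at scene pixels (318.8,187) and (389.5,200.5). I check its pose on the known height.

Run:
```python
from h import *
np.set_printoptions(precision=4,suppress=True)
a,b=plane("scene",(318.8,187),.196),plane("scene",(389.5,200.5),.196);d=b-a
print(a,b,(a+b)/2,"len",np.linalg.norm(d),"yaw",np.degrees(np.arctan2(-d[0],d[1])))
# fork prong tips: left rear (333,221) right rear (377,231) front left/right
for p in((333,221),(377.5,231),(332.5,230),(372.5,240)):print(p,plane("scene",p,.111))
for p in((259,250),(297,258.5)):print(p,plane("top",p,.09))
for y in(-.045,.045):
  for x in(-.011,.011):
    P=np.array([.509,.1245,.111])+Ro.from_euler("z",-15.6,degrees=True).apply([x,y,0]);print(x,y,proj("scene",P),proj("top",P))
```

```text
[0.4927 0.0585 0.196 ] [0.5271 0.1886 0.196 ] [0.5099 0.1236 0.196 ] len 0.1345819172244039 yaw -14.777076094930493
(333, 221) [0.4857 0.0853 0.111 ]
(377.5, 231) [0.511  0.1734 0.111 ]
(332.5, 230) [0.5139 0.086  0.111 ]
(372.5, 240) [0.5386 0.1637 0.111 ]
(259, 250) [0.5212 0.1679 0.09  ]
(297, 258.5) [0.5018 0.0802 0.09  ]
-0.011 -0.045 [332.4022 221.1784] [294.992  265.0449]
0.011 -0.045 [328.721  227.7487] [297.6321 255.7187]
-0.011 0.045 [376.1517 230.7759] [256.8482 254.3112]
0.011 0.045 [373.1232 237.6898] [259.5175 244.9975]
```

Scaled: 0.085 m is 0.2833, 0.075 m is 0.25, 0.6 degrees is 0.0017.

Call:
{"fn": "inch_along", "kwargs": {"plan": {"x":[0.0033,0.0033,0.0033,0.0033,0.0033],"y":[-0.0033,-0.0033,-0.0033,-0.0033,-0.0033],"z":[0.1,0.2,0.25,0.2667,0.2833],"yaw":[0.0017,0.0017,0.0017,0.0017,0.0017],"finger_gap":[0.03,0.03,0.03,0.03,0.03]}, "squeeze": 60}}

```text
time: 4.47
ee_pos: [0.5092, 0.1277, 0.115]
tcp_rot: [-180.0, 0.0, 74.0]
wrist_force: [0.5, -0.6, -2.1]
opening: 0.0387
grasp_force: 61.9
```

Call:
{"fn": "inch_along", "kwargs": {"plan": {"x":[0,0,0],"y":[0,0,0],"z":[0.0133,0.0267,0.04],"yaw":[0,0,0],"finger_gap":[0.03,0.03,0.03]}}}

```text
time: 4.72
ee_pos: [0.51, 0.1275, 0.1046]
tcp_rot: [179.9, -0.1, 74.0]
wrist_force: [-2.9, 0.3, 5.9]
opening: 0.0387
grasp_force: 62.6
```

Call:
{"fn": "inch_along", "kwargs": {"plan": {"x":[0,0,0,0,0],"y":[0,0,0,0,0],"z":[0.0133,0.0267,0.04,0.0467,0.0467],"yaw":[0,0,0,0,0],"finger_gap":[0.03,0.03,0.03,0.03,0.03]}}}

```text
time: 5.13
ee_pos: [0.5095, 0.127, 0.0892]
tcp_rot: [180.0, 0.0, 74.0]
wrist_force: [-0.8, 0.0, -0.6]
opening: 0.0382
grasp_force: 62.3
```

Scaled: 0.002 m is 0.0067, 0.001 m is 0.0033.

Call:
{"fn": "inch_along", "kwargs": {"plan": {"x":[0,0,0],"y":[0,0,0],"z":[0.0033,0.0067,0.0067],"yaw":[0,0,0],"finger_gap":[0.03,0.03,0.03]}}}

```text
time: 5.38
ee_pos: [0.5096, 0.127, 0.0889]
tcp_rot: [179.9, -0.0, 74.0]
wrist_force: [-6.1, -1.5, 12.3]
opening: 0.0382
grasp_force: 63.6
```

Run:
```python
from h import *
f=lambda i,k:cv2.convertScaleAbs(cv2.resize(i,None,fx=k,fy=k,interpolation=2),alpha=1.4)
s=camrig.camera("scene");cv2.imwrite("pics/g3.png",f(s[195:295,300:405],6))
```

```text
(no output)
```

View pics/g3.png

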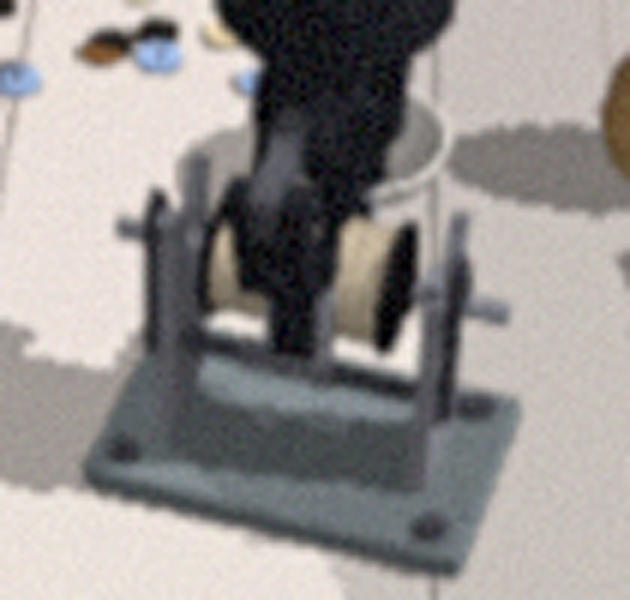

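The rod lies in both fork slots, its ends at crop (130,228) and (490,308) and level. The wrist force rose to 12 N within 0.3 mm, so it sits on the bottom. I let go and lift.

Scaled: -0.002 m is -0.0067.

Call:
{"fn": "inch_along", "kwargs": {"plan": {"x":[0,0,0,0,0],"y":[0,0,0,0,0],"z":[-0.0067,-0.0067,-0.0067,-0.0067,-0.0067],"yaw":[0,0,0,0,0],"finger_gap":[0.085,0.085,0.085,0.085,0.085]}}}

```text
time: 5.85
ee_pos: [0.5094, 0.1271, 0.0892]
tcp_rot: [-180.0, 0.0, 74.0]
wrist_force: [0.6, -0.2, 0.5]
opening: 0.0849
grasp_force: 0.0
```

Call:
{"fn": "inch_along", "kwargs": {"plan": {"x":[0,0,0,0,0],"y":[0,0,0,0,0],"z":[0,-0.0667,-0.1667,-0.2667,-0.3667],"yaw":[0,0,0,0,0],"finger_gap":[0.085,0.085,0.085,0.085,0.085]}}}

```text
time: 6.27
ee_pos: [0.5091, 0.127, 0.2004]
tcp_rot: [-180.0, 0.0, 74.0]
wrist_force: [0.6, 0.7, -0.3]
opening: 0.0851
grasp_force: 0.0
```

```bash
python3 -c "
from h import *
go(.623,-.08,.2,82)"
```

```text
t 6.27 pose [0.5091 0.127  0.2004] [-1.7997e+02  2.0000e-02  7.3980e+01] shift [-0.1675  0.1666  0.0004] turn -8.02 F [ 0.6  0.7 -0.3] q6 120.0
```

Scaled: -0.14 m is -0.4667, -0.112 m is -0.3733, -8 degrees is -0.0222.

Call:
{"fn": "inch_along", "kwargs": {"plan": {"x":[-0.0933,-0.1867,-0.28,-0.3733,-0.4667],"y":[0.0933,0.1867,0.28,0.3733,0.4667],"z":[0,0,0,0,0],"yaw":[-0.0056,-0.0111,-0.0167,-0.0222,-0.0222],"finger_gap":[0.085,0.085,0.085,0.085,0.085]}, "quiet": true}}

```text
ok
```

Run:
```python
from h import *
go(.6235,-.083,.2,81.7)
import cv2
s=camrig.camera("scene");t=camrig.camera("top");cv2.imwrite("pics/s4.png",s);cv2.imwrite("pics/t4.png",t)
f=lambda i,k:cv2.convertScaleAbs(cv2.resize(i,None,fx=k,fy=k,interpolation=2),alpha=1.4)
c=np.zeros((600,800,3),np.uint8);c[:320,:420]=f(s[200:280,300:405],4);c[330:590,:500]=f(s[235:287,160:260],5);c[:300,430:790]=f(t[225:300,240:330],4);cv2.imwrite("pics/g4.png",c)
```

```text
t 6.68 pose [ 0.606  -0.0479  0.1994] [179.99  -0.    82.12] shift [-0.0324  0.0221 -0.0006] turn 0.42 F [-0.4  0.9  0.1] q6 93.4
```

View pics/g4.png

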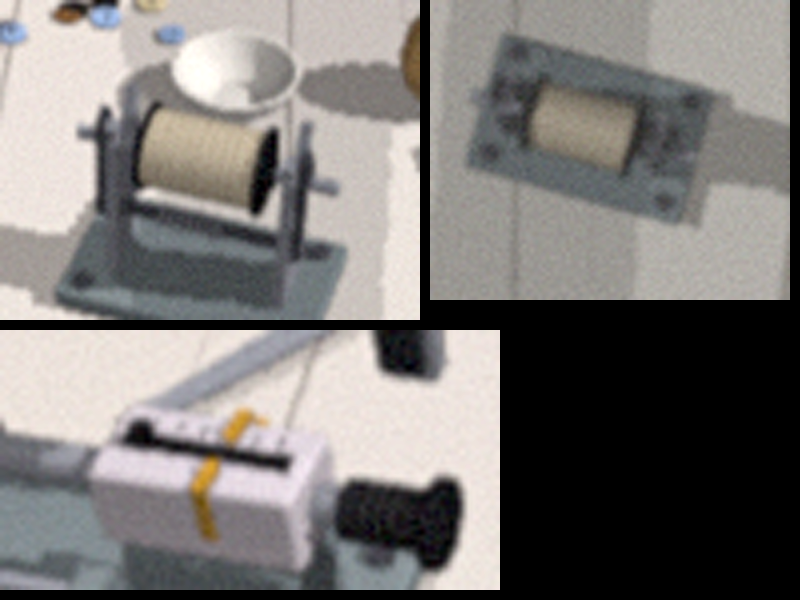

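The spool sits between both forks with the keeper noses upright beside them; its thread centre is at top pixel about (278,257.5). In the scene crop the pin head is at pixel (188,255.6) and the brass tips are at (207,257) and (201.6,262.6).

Run:
```python
from h import *
np.set_printoptions(precision=4,suppress=True)
t=cv2.imread("pics/t4.png");c,r=rectmask("top",t,(255,240,50,35),(10,20,60),(30,90,255));print("spool",r[0],plane("top",r[0],.1))
u=np.array([.148,.989,0])
pin=plane("scene",(188,255.6),.119);ids=plane("scene",(204.3,259.8),.113);idt=plane("top",(394.4,209.2),.113)
print(pin,ids,idt,"travel",(ids-pin)@u,(idt-pin)@u)
# brass in both views
for n,f,roi in(("top","t4",(385,195,20,25)),("scene","s4",(190,245,35,30))):
    i=cv2.imread(f"pics/{f}.png");x,y,w,h=roi;m=cv2.inRange(cv2.cvtColor(i,cv2.COLOR_BGR2HSV)[y:y+h,x:x+w],np.array((12,90,60)),np.array((35,255,255)));yy,xx=np.nonzero(m)
    for v in range(yy.min(),yy.max()+1):print((round(xx[yy==v].mean()+x,1),v+y),end=" ") if (yy==v).any() else 0
    print()
```

```text
spool (277.6729736328125, 255.93783569335938) [0.5073 0.1242 0.1   ]
[ 0.6146 -0.171   0.119 ] [ 0.6173 -0.1411  0.113 ] [ 0.614 -0.142  0.113] travel 0.030003120898066327 0.028548478682367075Traceback (most recent call last):
  File "<stdin>", line 10, in <module>
    return umr_minimum(a, axis, None, out, keepdims, initial, where)
ValueError: zero-size array to reduction operation minimum which has no identity
```

Scaled: 0.09 m is 0.3, 0.075 m is 0.25, 0.4 degrees is 0.0011.

Call:
{"fn": "inch_along", "kwargs": {"plan": {"x":[-0.0667,-0.108,-0.108,-0.108,-0.108],"y":[0.04,0.0733,0.0733,0.0733,0.0733],"z":[0,0.0667,0.1667,0.25,0.3],"yaw":[0.0011,0.0011,0.0011,0.0011,0.0011],"finger_gap":[0.085,0.085,0.085,0.085,0.085]}, "quiet": true}}

```text
ok
```

Call:
{"fn": "inch_along", "kwargs": {"plan": {"x":[0,0],"y":[0,0],"z":[0,0],"yaw":[0,0],"finger_gap":[0.085,0.085]}}}

```text
time: 7.37
ee_pos: [0.6221, -0.0808, 0.109]
tcp_rot: [-179.9, -0.0, 81.6]
wrist_force: [-0.2, 1.0, 0.3]
opening: 0.085
grasp_force: 0.0
```

```bash
python3 -c "
from h import *
go(.6235,-.083,.099,81.7)"
```

```text
t 7.37 pose [ 0.6221 -0.0808  0.109 ] [-179.91   -0.     81.6 ] shift [-0.002   0.0018  0.01  ] turn -0.1 F [-0.2  1.   0.3] q6 91.0
```

Scaled: 0.01 m is 0.0333, -0.002 m is -0.0067.

Call:
{"fn": "inch_along", "kwargs": {"plan": {"x":[-0.0067,-0.0067,-0.0067,-0.0067,-0.0067],"y":[0.0067,0.0067,0.0067,0.0067,0.0067],"z":[0.0333,0.0333,0.0333,0.0333,0.0333],"yaw":[0,0,0,0,0],"finger_gap":[0.085,0.06,0.01,0.01,0.01]}, "squeeze": 60}}

```text
time: 7.78
ee_pos: [0.6246, -0.0835, 0.1001]
tcp_rot: [179.9, -0.0, 81.6]
wrist_force: [0.2, 1.0, -0.1]
opening: 0.0381
grasp_force: 0.0
```

Call:
{"fn": "inch_along", "kwargs": {"plan": {"x":[0,0,0,0,0],"y":[0,0,0,0,0],"z":[0,0,0,0,0],"yaw":[0,0,0,0,0],"finger_gap":[0.01,0.01,0.01,0.01,0.01]}}}

```text
time: 8.2
ee_pos: [0.625, -0.0836, 0.1002]
tcp_rot: [179.9, -0.0, 81.6]
wrist_force: [5.4, -0.2, 3.3]
opening: 0.0227
grasp_force: 59.1
```

Scaled: 0.028 m is 0.0933, 0.024 m is 0.08.

Call:
{"fn": "inch_along", "kwargs": {"plan": {"x":[0.02,0.04,0.06,0.08,0.0933],"y":[0,0,0,0,0],"z":[0,0,0,0,0],"yaw":[0,0,0,0,0],"finger_gap":[0.01,0.01,0.01,0.01,0.01]}}}

```text
time: 8.62
ee_pos: [0.629, -0.0572, 0.1001]
tcp_rot: [179.9, 0.2, 81.5]
wrist_force: [3.9, -9.8, 5.3]
opening: 0.0222
grasp_force: 59.2
```

Call:
{"fn": "inch_along", "kwargs": {"plan": {"x":[0,0,0],"y":[0,0,0],"z":[0,0,0],"yaw":[0,0,0],"finger_gap":[0.01,0.01,0.01]}}}

```text
time: 8.87
ee_pos: [0.6289, -0.0574, 0.1002]
tcp_rot: [179.9, 0.2, 81.5]
wrist_force: [3.7, -10.0, 4.3]
opening: 0.0221
grasp_force: 59.2
```

Run:
```python
from h import *
s=camrig.camera("scene");t=camrig.camera("top");cv2.imwrite("pics/s5.png",s)
f=lambda i,k:cv2.convertScaleAbs(cv2.resize(i,None,fx=k,fy=k,interpolation=2),alpha=1.4)
c=np.zeros((480,800,3),np.uint8);c[:400,:800]=f(s[235:285,160:260],8);cv2.imwrite("pics/g5.png",c)
```

```text
(no output)
```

View pics/g5.png

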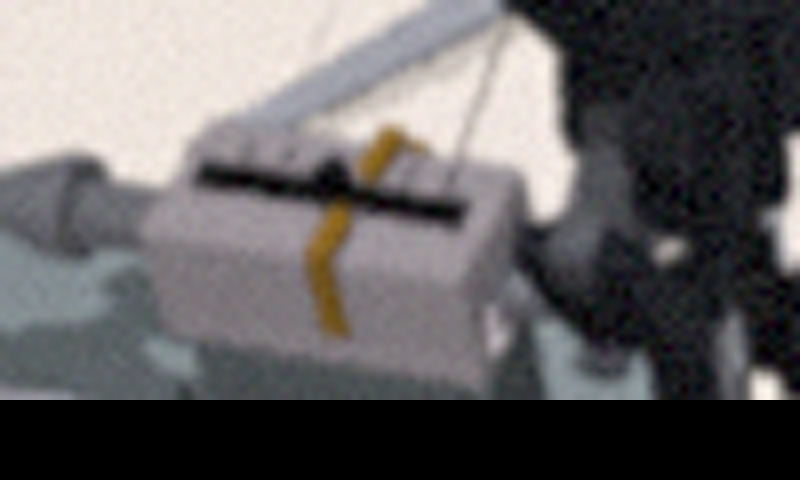

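The pin now stands at about scene pixel (201.6,257), and the brass line crosses the slot at about (204.4,259.3), so a few mm are still missing. I work this out.

Run:
```python
from h import *
u=np.array([.148,.989,0]);B=plane("top",(394.4,209.2),.113)
for d in(-.006,-.004,-.002,0): print(d,"top of pin",proj("scene",B+d*u+[0,0,.008]),"base",proj("scene",B+d*u))
s=cv2.imread("pics/s5.png");h=cv2.cvtColor(s,cv2.COLOR_BGR2HSV)
m=cv2.inRange(h[245:280,190:220],np.array((12,110,60)),np.array((30,255,255)));ys,xs=np.nonzero(m)
print("brass",[(int(v+245),round(float(xs[ys==v].mean()+190),1)) for v in np.unique(ys)])
g=cv2.cvtColor(s,6).astype(int)
for v in range(252,264):print(v,g[v,192:212])
```

```text
-0.006 top of pin [200.41923167 254.80906111] base [201.21771934 258.03844063]
-0.004 top of pin [201.44118884 254.97046098] base [202.23361061 258.20020148]
-0.002 top of pin [202.4640206  255.13199898] base [203.25036581 258.3620999 ]
0 top of pin [203.48772805 255.29367528] base [204.26798605 258.52413605]
brass [(251, 208.0), (252, 208.0), (253, 208.0), (254, 207.0), (255, 206.0), (256, 206.0), (257, 206.0), (261, 202.0), (262, 202.0), (263, 201.0), (264, 201.0), (265, 200.0), (266, 200.0), (267, 199.5), (268, 199.5), (269, 200.0), (270, 200.0), (271, 200.0), (272, 200.5), (273, 200.5), (274, 201.0), (275, 201.0), (276, 201.5)]
252 [104 106 109 106 105 105 110 111 117 120 126 135 145 139 127  93  78  72
  84 116]
253 [102 109 110 101  95 102 108 108 108 102 107 112 117 108  99  80  70  66
  76  84]
254 [102 108 104  91  84 105 106 104  89  76  76  96  99  93  80  76  63  72
  91  93]
255 [ 84  92  93  87  95 101  97  81  55  32  44  76  93  85  77  68  72  89
 102  95]
256 [ 48  53  59  69  76  76  75  45  25  16  16  49  87  78  70  66  85 100
  93  89]
257 [ 17  19  25  29  38  43  40  24   1  11  15  33  69  69  63  71  94 102
  91  94]
258 [27 11  1 11 21 13 11 10  9  5  0 10 36 41 44 59 67 76 72 86]
259 [71 53 41 42 38 27 32 16 17 13 20 17 12 11 13 26 37 37 37 56]
260 [99 93 93 87 81 77 70 60 40 46 41 36 30 28 22  4  7  9  8 20]
261 [111 106 109 105 107 102 100  93  74  71  70  59  62  60  41  45  41  37
  24  22]
262 [104 107 107 110 107 106 107 101  86  79  74  72  83  92  95  91  89  76
  68  61]
263 [110 110 110 112 112 109 107  94  86  76  75  71  99 108 108 109 109 102
  99  92]
```

Scaled: 0.0043 m is 0.0143, 0.002 m is 0.0067.

Call:
{"fn": "inch_along", "kwargs": {"plan": {"x":[0.0067,0.0143,0.0143,0.0143,0.0143],"y":[0,0,0,0,0],"z":[0,0,0,0,0],"yaw":[0,0,0,0,0],"finger_gap":[0.01,0.01,0.01,0.01,0.01]}}}

```text
time: 9.38
ee_pos: [0.6295, -0.0534, 0.1002]
tcp_rot: [179.9, 0.2, 81.5]
wrist_force: [3.6, -9.6, 5.1]
opening: 0.0224
grasp_force: 59.2
```

Run:
```python
from h import *
s=camrig.camera("scene");g=cv2.cvtColor(s,6).astype(int)
for v in range(254,261):print(v,g[v,192:212])
f=lambda i,k:cv2.convertScaleAbs(cv2.resize(i,None,fx=k,fy=k,interpolation=2),alpha=1.4)
c=np.zeros((600,800,3),np.uint8);c[:400,:480]=f(s[240:280,180:228],10);c[:300,490:800]=f(s[205:265,318:380],5);cv2.imwrite("pics/g6.png",c)
```

```text
254 [105 109 102  94  89 101 109 111  96  88  89  88  90  90  78  75  66  73
  91  94]
255 [ 83  88  93  86  98 103 109 103  83  66  57  51  55  63  69  71  69  94
  98  92]
256 [ 47  55  64  69  74  77  85  89  70  47  29  22  18  47  60  69  84 101
  96  91]
257 [ 20  26  19  29  37  36  45  57  49  24  11   6  14  31  47  74  90 105
  93  92]
258 [17 15 18  9  7 15 15 20 16 12  3 13  0 16 36 61 76 76 74 84]
259 [66 54 45 39 36 26 26 15 17 17 13 13  8  3 16 23 39 37 36 57]
260 [100  90  90  89  85  81  67  56  44  42  42  37  25  11   8  18   6  12
  13  18]
```

View pics/g6.png

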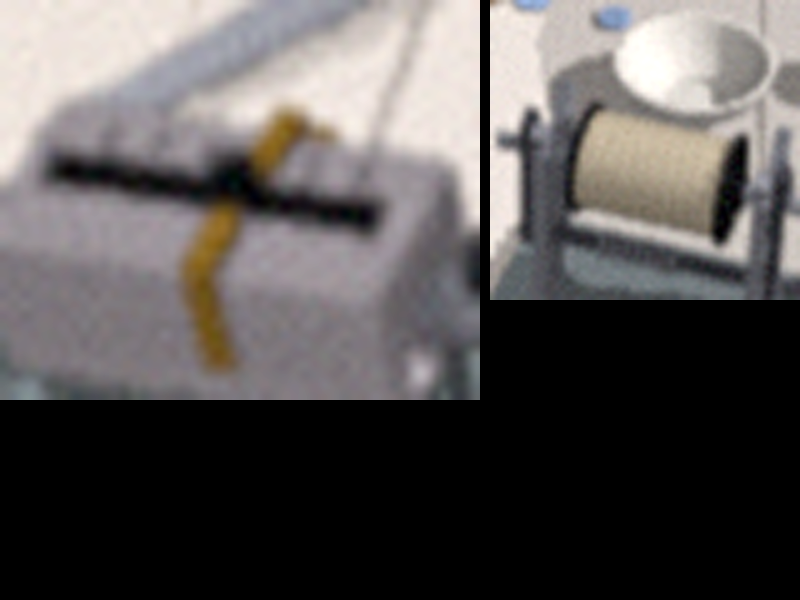

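The pin head at (203.1,256) is now in line with the brass pointers (expected 203.4), about 1 mm off, and the spool is still seated. I hand in.

Call:
{"fn": "inch_along", "kwargs": {"plan": {"x":[0,0],"y":[0,0],"z":[0,0],"yaw":[0,0],"finger_gap":[0.01,0.01]}}}

```text
time: 9.6
ee_pos: [0.6295, -0.0534, 0.1002]
tcp_rot: [179.9, 0.2, 81.5]
wrist_force: [3.7, -9.6, 6.2]
opening: 0.0225
grasp_force: 59.2
```

```bash
python3 -c "
from workcell import bot, camrig, ticket
print(ticket.job_done())"
```

```text
the job is handed in; nothing more can be done
None
```

The job is handed in: the full spool is seated in both forks and let go, the keeper looks shut over it, and the arm is holding the tailstock back with its pin about 1 mm from the brass pointers by the camera; the hand-in returned no verdict.

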